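# Turn the grating disc onto its splined drive and press it home

## Task

The grating disc of the food processor is standing on top of its drive shaft because the teeth do not line up. Without lifting it off, gently turn it by its orange lugs until it drops onto the splines by itself, without forcing it once the teeth bite; then take the pusher, press its flat foot squarely on the middle of the disc until the sprung collar underneath bottoms out, and stand the pusher back upright on the worktop, leaving the tin, the spice jar and the mug where they are.

Things in the scene. Friction and masses are not known exactly. Their poses are not given: they have to be found in the camera images.
- processor: Food processor motor unit, fixed to the worktop: white box 190 x 190 mm, 50 mm high, controls on its -x side, clear bowl on top (radius 88 mm, rim 98 mm above the worktop). Origin: centre of its underside on the worktop, z up; the vertical drive shaft stands on this z axis.
- key_tops (a point): Point on the shaft's axis at the height of the key tops, 90 mm above the worktop; fixed to the processor. Hidden by the disc: a round pilot pin (radius 9 mm, up to 120 mm) and below it three keys 120 degrees apart, 8 mm wide, out to radius 20 mm. The angle at which the shaft stopped is unknown (not the processor's yaw); its gearbox holds it fast against any push under 50 N.
- collar_rest (a point): Point on the shaft's axis at the resting height of the top of the sprung orange collar round the shaft, 76 mm above the worktop; fixed to the processor, does not follow the collar. The collar goes 8 mm straight down to a stop; that takes about 8 to 12 N besides the disc's weight. A catch keeps it wherever it was pressed to.
- disc: Loose steel grating disc, radius 78 mm, about 0.4 kg. Origin: centre of the underside of its black hub (radius 28 mm), z up; plate top at z = 50 mm, flat hub top at 60 mm. Three hub slots, one along x, fit the keys every 120 degrees, within 4 degrees. Origin above the worktop: 90 mm at the start, on the key tops; 76 mm once dropped onto the collar by its own weight; 68 mm fully home.
- lug_1 (a point): Middle of one of two orange upright finger lugs on the disc, at y = +58 mm, z = 64 mm in the disc's frame (the other at y = -58 mm). Each is 12 mm thick along the disc's x, 24 mm along y, and stands from z = 50 to 78 mm. 1 to 2 N turns the disc; the fit is 14 to 106 degrees away, either way. Once the teeth bite it stops turning; pushing on with over 5 N can jam the drop until eased.
- hub_top (a point): Centre of the flat top of the disc's hub (radius 28 mm), where the pusher must press; moves with the disc.
- pusher: Loose food pusher standing upright on the worktop, 124 mm tall, 0.15 kg: flat grey round foot (radius 30 mm, 12 mm thick), orange round handle 28 mm across (its rounded knob above z = 105 mm looks a little wider). Origin: centre of the foot's underside, z up along the handle.
- tin: Food tin standing loose, 75 mm across, 58 mm tall; origin at the centre of its underside. Leave it alone.
- spice_jar: Spice jar with red cap standing loose, 45 mm across, 106 mm tall; origin at the centre of its underside. Leave it alone.
- mug: White mug standing loose, 84 x 113 mm with its handle, 88 mm tall; origin at the centre of its underside. Leave it alone.
Mind the look-alikes: they are no part of the job. Leave any green look-alike of the pusher alone.

How it is judged:
By the outcome, as a careful person would: the job done as asked, in the order asked, and still so for the second after the job is handed in, with the robot touching nothing.
It also fails if it takes over 72 s, if anything falls off the work surface, if the arm or the gripper's body presses on something with over 40 N, if the wrist force passes 120 N, or if a joint passes its speed limit or range.

## Robot

A 6-joint arm with a two-finger parallel gripper is mounted at the origin on a cart in front of the work surface, level with it; the furniture and walls round the work are solid. World frame = base frame: x ahead of the robot, y to its left, z up, the work surface at z = 0. Lengths are in m, angles in degrees, forces in N, time in s.
With the tool pointing down it reaches from about 0.3 to 0.75 m from the base axis. Payload 8.5 kg.
Tool frame: the origin (TCP) lies midway between the tips of the shut fingers; the grasp point (between the pads) lies env.grip_depth behind it (env.grip_depth is the distance from the TCP to the grasp point, in m); z points along the fingers, y is the line along which they close (so a half turn about z gives the same grasp; the last joint's range is limited). The gripper opens to 88 mm and grips with 3 to 60 N. Pads are 18 mm wide; open, the fingers measure 123 mm over their backs; the gripper's body (75 mm by 187 mm) begins 45 mm behind the grasp point.
Start: joints at [56.133, 21.807, 74.336, -0, 83.858, -12.336], TCP at [0.202, 0.512, 0.239] pointing down, gripper open.
Joint ranges: [-178.18, 178.18], [-50.72, 133.34], [12.68, 142.11], [-81.47, 261.47], [9.98, 163.14], [-165.26, 165.26]. Speed limits (degrees/s): [136.94, 136.94, 180, 180, 180, 180].

## Interface

Orientations are given as [roll, pitch, yaw] about the fixed x, y, z axes, in that order (R = Rz(yaw) Ry(pitch) Rx(roll)).
In Python, from plant import env, vision gives the robot as it stands.
- The arm moves only by the shell command python3 -m handwheel 'ROWS' [OPENING]. ROWS is JSON, a list of rows, each a list of 4 numbers: the shift along the world's x, y, z in cm, then the turn about the world's z in rad. In form: [[tx, ty, tz, spin], ...]. A call has 1 to 20 rows; each row shifts and turns the commanded pose from where the row before left it; what a row does not reach is not made up. A row lasts 1/10 s, in which the tool goes at most 50 mm and 8.59 degrees, less where a joint would pass 70% of its speed; a pose out of reach is approached as far as the arm can. A call with a gripper value outside its range is refused whole. OPENING is the finger opening in cm, from 0 to 8.81, set as the call begins (- or left out, the last holds). The fingers move at their own pace and stop on an object; the grip force is fixed at half the most. Time passes only in rows, so rows that do not move let the fingers close. It gives the time, the measured TCP pose, the force, the opening and the grip force at its end, in the units of the state.
- env.read_state(): the state, without advancing time (a new reading comes with each control period).
- vision.get_image(name): name is "scene" or "top" or "wrist"; returns (picture, depth): 384x512x3 uint8, blue, green, red; 384x512 float32, m along the optical axis (not along the pixel's ray), 0 where there is no reading.
- vision.camera_model(name): a dict with "fov_y" (degrees; the focal length in pixels is half the picture's height over the tangent of half this angle, whatever the lens; pixels are square), "cx", "cy" (the principal point, pixels), "distortion" ([k1, k2, p1, p2, k3] as OpenCV has them; the pictures are not rectified), "xyz" and "orientation" of the camera in the world. Camera axes: x right, y up, looking along -z (the intrinsics and any distortion apply to the point x, -y, -z); pixel columns grow to the right and rows downward; lengths in m; the calibration is good to about 2 mm. A picture is of the moment at which its call begins: read the wrist's pose just before it. camera_model takes no time and is no camera call; for the wrist camera it gives the pose at the moment of the call.
- env.hand_in(): hands the job in; it is judged then, once.
Trained networks look in the newest picture that a camera, given by its name, has taken for a name from the list of things; names that differ only in an ending like _2 or _b are one class to them, and where a whole thing is asked for, a point or a joint stands for the part that bears it (a point fixed in the world has none). Each returns a list of dicts, best first, with "p" (0 to 1); they miss things now and then, are a little off and sometimes report something else, mostly with a low value. They report only what shows in the picture. A call takes as long as a camera call. They do not tell look-alikes from the thing itself.
- vision.search_frame(target, camera): "uv" ([column, row] in pixels, amid what is visible of it).
- vision.silhouettes(target, camera): "region" (384x512 bool, what is visible of it) and "uv" ([column, row] in pixels, amid what is visible of it).
- vision.pinpoint(target, camera): "uv" ([column, row] in pixels: a listed point, or the origin of a listed thing).
The state is a dict: "t": time; "joint_positions": joint angles; "qd": joint speeds; "effort": joint torques, N m; "tool_pos": TCP position; "tcp_rot": TCP orientation; "ft_force": force on the tool from outside, world axes, zero at the start; "wrist_torque": the same for the moment, N m; "grip_width": opening from 0.0 (shut) to 1.0 (fully open); "finger_force": force on a finger pad.
Only numpy, scipy, OpenCV 4.12 (cv2) and the standard library are available. Lean on these libraries where they do the work, as an engineer would, in place of code of your own. Each camera call takes 0.05 s, during which the arm holds its last target. There are 200 camera calls.

## Working session

There is one attempt and no reset: what is moved stays moved. The work goes in short steps, Python scripts to look and compute and a shell command to move; the robot and the scene stay as the last step left them, time stands still between calls to the robot, and variables do not carry over. Pictures are saved under pics/ and viewed, at most 10 in all, crops included, and the job is handed in when it is done.

```bash
mkdir -p pics; ls
cat > h.py <<'E'
import numpy as np, cv2
from scipy.spatial.transform import Rotation as R
from plant import env, vision
def cam(n):
    m=vision.camera_model(n); f=192/np.tan(np.radians(m["fov_y"])/2)
    K=np.array([[f,0,m["cx"]],[0,f,m["cy"]],[0,0,1.]])
    return K,np.array(m["distortion"],float),np.array(m["xyz"],float),R.from_euler("xyz",m["orientation"],degrees=True).as_matrix()
def ray(c,uv):
    K,d,p,r=c
    q=cv2.undistortPoints(np.array(uv,float).reshape(-1,1,2),K,d)[:,0]
    return np.c_[q[:,0],-q[:,1],-np.ones(len(q))]@r.T
def onz(c,uv,z):
    v=ray(c,uv); return c[2]+v*((z-c[2][2])/v[:,2])[:,None]
def dep(c,uv,d):
    return c[2]+ray(c,uv)*np.asarray(d)[:,None]
E
python3 - <<'E'
from h import *
print(env.read_state(), env.grip_depth)
ims=[]
for n in ("scene","top"):
    im,d=vision.get_image(n); cv2.imwrite(f"pics/{n}0.png",im); np.save(f"{n}0.npy",d); c=cam(n); print(n,c[2],c[3].round(2).tolist())
    for t in ("processor","disc","lug_1","hub_top","pusher","tin","spice_jar","mug"):
        for k in vision.pinpoint(t,n)[:4]: print(t,np.round(k["uv"],1),round(k["p"],2))
E
```

```text
pics
{'t': 0.0, 'joint_positions': array([ 5.61312545e+01,  2.18401380e+01,  7.43834429e+01, -1.95929483e-03,
        8.38580651e+01, -1.23358274e+01]), 'qd': array([ 0.06204985,  0.0655042 ,  0.02221606, -0.0986184 , -0.06817088,
        0.00405497]), 'effort': array([-8.19341294e-04, -4.37924659e+01, -2.24551374e+01,  7.12683122e-02,
        3.52569495e-02, -8.53832580e-05]), 'tool_pos': array([0.20172257, 0.51137451, 0.23815347]), 'tcp_rot': array([-1.79919823e+02, -1.55401795e-02,  1.58467282e+02]), 'ft_force': array([-0.17493269, -0.71080593, -0.0462922 ]), 'wrist_torque': array([-0.01602514, -0.00081079, -0.04563781]), 'finger_force': 0.0, 'grip_width': 1.0025691381388666} 0.0187
scene [-0.46457616  1.28768956  0.83245431] [[-0.74, 0.29, -0.61], [-0.68, -0.31, 0.67], [0.01, 0.91, 0.42]]
processor [280.4 221.1] 0.56
lug_1 [297.3 187.1] 0.53
hub_top [285.7 177.2] 0.41
pusher [216.8 281.5] 0.71
pusher [240.3 258.6] 0.59
tin [219.1 236.7] 0.62
spice_jar [350.8 195.4] 0.65
mug [209.7 203.1] 0.57
mug [284.3 200.3] 0.3
top [-0.10200056  0.46904367  1.62691574] [[-0.4, 0.81, -0.42], [-0.91, -0.36, 0.19], [0.01, 0.46, 0.89]]
processor [273.6 222. ] 0.86
processor [205.1 219.7] 0.18
disc [275.1 212.1] 0.71
lug_1 [279.3 218.1] 0.79
hub_top [272.9 204.5] 0.9
pusher [208.  266.9] 0.82
pusher [172.3 291.1] 0.53
tin [204.8 220.4] 0.9
spice_jar [352.6 202.5] 0.57
mug [221.9 161.3] 0.73
mug [274.2 212.5] 0.71
mug [272.3 207.1] 0.63
```

Run:
```python
from h import *
a=cv2.imread("pics/scene0.png")[130:330,150:400]; b=cv2.imread("pics/top0.png")[130:330,150:400]
cv2.imwrite("pics/v1.png",np.vstack([cv2.resize(x,(0,0),fx=2,fy=2*.75*1.0,interpolation=cv2.INTER_CUBIC) if 0 else cv2.resize(x,(375,300),interpolation=cv2.INTER_CUBIC) for x in(a,b)]))
pts={"scene":dict(proc=([280.4,221.1],0),hub=([285.7,177.2],.15),lug=([297.3,187.1],.154),pA=([216.8,281.5],0),pB=([240.3,258.6],0),tin=([219.1,236.7],0),jar=([350.8,195.4],0),mug=([209.7,203.1],0)),
"top":dict(proc=([273.6,222],0),hub=([272.9,204.5],.15),lug=([279.3,218.1],.154),pA=([208,266.9],0),pB=([172.3,291.1],0),tin=([204.8,220.4],0),jar=([352.6,202.5],0),mug=([221.9,161.3],0))}
for n in pts:
    c=cam(n)
    for k,(uv,z) in pts[n].items(): print(n,k,onz(c,[uv],z)[0].round(3))
```

```text
scene proc [0.51  0.107 0.   ]
scene hub [0.524 0.067 0.15 ]
scene lug [0.439 0.111 0.154]
scene pA [0.41  0.503 0.   ]
scene pB [0.445 0.373 0.   ]
scene tin [0.588 0.327 0.   ]
scene jar [ 0.445 -0.238  0.   ]
scene mug [0.793 0.181 0.   ]
top proc [0.499 0.096 0.   ]
top hub [0.502 0.106 0.15 ]
top lug [0.447 0.109 0.154]
top pA [0.437 0.375 0.   ]
top pB [0.405 0.519 0.   ]
top tin [0.604 0.321 0.   ]
top jar [ 0.451 -0.205  0.   ]
top mug [0.807 0.17  0.   ]
```

View pics/v1.png

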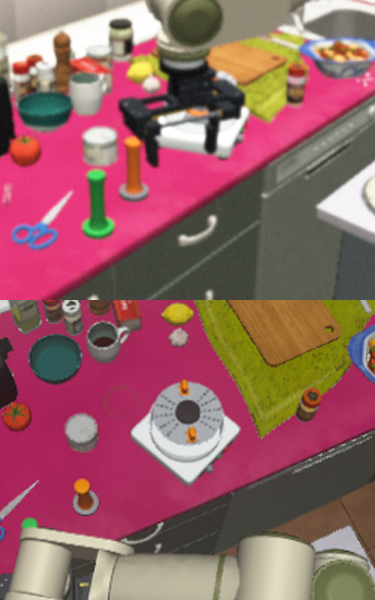

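Candidates for the pusher: orange one, top (205,257) / scene (239,240); green look-alike, top (170,280) / scene (215,257). I choose the orange one on the grey foot, at about (0.44, 0.374). Next I measure the lugs, axis and pusher precisely, with a close crop.

Run:
```python
from h import *
im=cv2.imread("pics/top0.png"); d=np.load("top0.npy"); c=cam("top")
hsv=cv2.cvtColor(im,cv2.COLOR_BGR2HSV)
m=(cv2.inRange(hsv,(5,150,120),(22,255,255))>0)&(d>0)
m[:,:195]=0;m[:,335:]=0;m[:175]=0
n,l,s,ce=cv2.connectedComponentsWithStats(m.astype(np.uint8))
for i in range(1,n):
    if s[i,4]<12: continue
    v,u=np.nonzero(l==i); P=dep(c,np.c_[u,v],d[v,u])
    print(s[i],ce[i].round(1),np.median(P,0).round(4),P.max(0).round(3),P.min(0).round(3), 'z.164',onz(c,[ce[i]],.162)[0].round(4))
# hub top: dark pixels near
for t in("hub_top","disc"):
  pass
g=(hsv[...,2]<90); g[:,:250]=0; g[:,300:]=0; g[:185]=0; g[225:]=0
n,l,s,ce=cv2.connectedComponentsWithStats(g.astype(np.uint8)); i=1+np.argmax(s[1:,4]); print("hub",s[i],ce[i],onz(c,[ce[i]],.15)[0].round(4)); v,u=np.nonzero((l==i)&(d>0)); print(np.median(dep(c,np.c_[u,v],d[v,u]),0))
# all points of plate height
v,u=np.nonzero(d>0); P=dep(c,np.c_[u,v],d[v,u])
k=(abs(P[:,2]-.14)<.006)&(np.hypot(P[:,0]-.5,P[:,1]-.105)<.1); Q=P[k]; print(k.sum(),Q.mean(0),(Q.max(0)+Q.min(0))/2,cv2.minEnclosingCircle(Q[:,:2].astype(np.float32)))
k=(abs(P[:,2]-.0)<.01); print("table z",np.median(P[k,2]))
k=(abs(P[:,2]-.012)<.006)&(np.hypot(P[:,0]-.44,P[:,1]-.374)<.04); Q=P[k];print("foot",k.sum(),Q.mean(0))
cv2.imwrite("pics/v2.png",cv2.resize(im[170:300,160:320],(640,520),interpolation=cv2.INTER_CUBIC))
```

```text
[269 183   7  11  46] [272.2 188. ] [0.5535 0.0855 0.1593] [0.646 0.094 0.173] [ 0.544  0.029 -0.002] z.164 [0.5531 0.0854 0.162 ]
[274 215   7  10  50] [277.4 219.8] [0.4423 0.1184 0.1601] [0.461 0.128 0.176] [0.43  0.102 0.137] z.164 [0.4413 0.1188 0.162 ]
[200 249  10  11  86] [204.2 253.9] [0.441  0.3775 0.1258] [0.503 0.392 0.133] [ 0.424  0.361 -0.001] z.164 [0.4276 0.3795 0.162 ]
[202 265  10   5  19] [206.8 267.5] [0.4281 0.3812 0.0236] [0.443 0.394 0.036] [0.424 0.365 0.002] z.164 [0.3828 0.3888 0.162 ]
hub [267 197  16  15 195] [274.8        204.22051282] [0.5001 0.0999 0.15  ]
[0.49990603 0.10019072 0.15099724]
1147 [0.49875524 0.10201082 0.14069139] [0.50059503 0.10109008 0.13999773] ((0.5009489059448242, 0.09927263855934143), 0.07974135875701904)
table z 0.0017624925359753796
foot 139 [0.43364095 0.37667273 0.01207799]
```

View pics/v2.png

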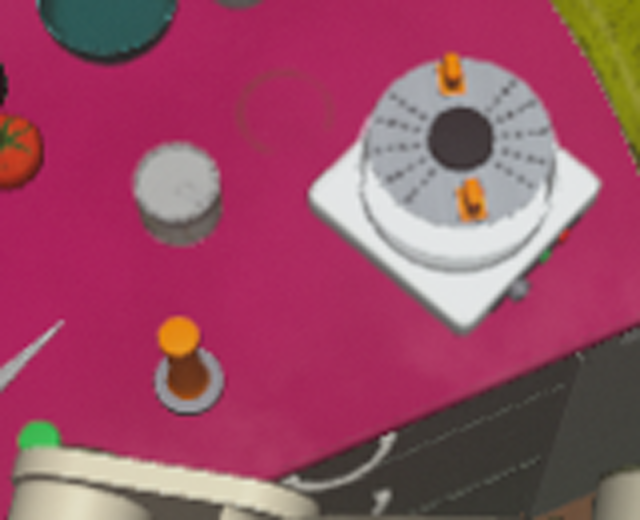

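The crop confirms the choice: orange handle with grey foot at px (207,265), knob (204,254); the green one is at (170,279). The disc has its hub at (275,204) and lugs at (272,188) and (277,220). I'll go above the disc with the fingers just clockwise-ready beside the lugs.

```bash
python3 -m handwheel '[[2.48,-3.42,0,-0.089],[2.48,-3.42,0,-0.089],[2.48,-3.42,0,-0.089],[2.48,-3.42,0,-0.089],[2.48,-3.42,0,-0.089],[2.48,-3.42,0,-0.089],[2.48,-3.42,0,-0.089],[2.48,-3.42,0,-0.089],[2.48,-3.42,0,-0.089],[2.48,-3.42,0,-0.089],[2.48,-3.42,0,-0.089],[2.48,-3.42,0,-0.089],[0,0,0,0],[0,0,0,0]]' 8.8
cat > look.py <<'E'
from h import *
def lugs(tag,zl=.168):
    c=cam("wrist"); im,d=vision.get_image("wrist"); cv2.imwrite(f"pics/{tag}.png",im)
    hsv=cv2.cvtColor(im,cv2.COLOR_BGR2HSV)
    m=(cv2.inRange(hsv,(4,140,100),(22,255,255))>0)&(d>0)
    n,l,s,ce=cv2.connectedComponentsWithStats(m.astype(np.uint8))
    for i in range(1,n):
        if s[i,4]<60: continue
        v,u=np.nonzero(l==i); P=dep(c,np.c_[u,v],d[v,u]); q=np.percentile(P,[2,50,98],axis=0)
        t=P[P[:,2]>q[2,2]-.006]; (r,w,a)=cv2.minAreaRect((t[:,:2]*1000).astype(np.float32))
        print(s[i].tolist(),"zmax",q[2,2].round(4),"top rect mm",np.round(r,1),np.round(w,1),round(a,1))
    return im,d,c
if __name__=="__main__":
    import sys
    im,d,c=lugs(sys.argv[1])
    v,u=np.nonzero(d>0); P=dep(c,np.c_[u,v],d[v,u]); g=cv2.cvtColor(im,cv2.COLOR_BGR2GRAY)[v,u]
    k=(np.hypot(P[:,0]-.5,P[:,1]-.1)<.04)&(g<90)&(P[:,2]>.12)&(P[:,2]<.17)
    if k.sum()>20: Q=P[k]; print("hub",k.sum(),Q.mean(0).round(4),cv2.minEnclosingCircle((Q[:,:2]).astype(np.float32)))
    s=env.read_state(); print(s["tool_pos"].round(4),s["tcp_rot"].round(1),s["ft_force"].round(2),s["wrist_torque"].round(3))
E
python3 look.py w1
```

```text
t: 2.3
tool_pos: [0.4995, 0.1008, 0.2385]
tcp_rot: [-180.0, -0.0, 97.2]
ft_force: [-0.6, -0.3, 0.6]
grip_width: 0.997
finger_force: 0.0
[16, 0, 5, 81, 145] zmax -0.8535 top rect mm [-440.2  231. ] [291.1  11.8] 88.8
[52, 0, 21, 81, 1381] zmax -0.8541 top rect mm [-261.1  243.9] [291.7  80.8] 88.4
[173, 144, 45, 40, 884] zmax 0.1697 top rect mm [447.3 115.8] [11.7 23.4] 72.3
[64, 197, 20, 52, 723] zmax -0.856 top rect mm [-258.8 -502.6] [246.6  81.2] 89.4
[305, 201, 42, 25, 345] zmax 0.1462 top rect mm [557.8  82.8] [21.6 29.7] 74.5
[316, 220, 31, 21, 406] zmax 0.1698 top rect mm [558.1  82.7] [11.2 23.6] 72.2
[57, 298, 10, 25, 98] zmax 0.3237 top rect mm [445.7 122.6] [2.6 4.1] 0.2
[452, 298, 11, 27, 105] zmax 0.3238 top rect mm [546.5 135.1] [2.5 4.4] 15.1
[445, 332, 17, 15, 62] zmax 0.3255 top rect mm [547.8 127.9] [2.4 8.7] 17.7
[285, 343, 119, 30, 2963] zmax 0.3293 top rect mm [518.3 121.1] [28.8  2.9] 7.6
hub 3941 [0.5022 0.1013 0.15  ] ((0.5003799796104431, 0.10010863840579987), 0.03978123143315315)
[0.4991 0.1015 0.2387] [-180.    -0.    97.3] [-0.23 -0.32  0.35] [-0.072  0.069 -0.023]
```

View pics/w1.png

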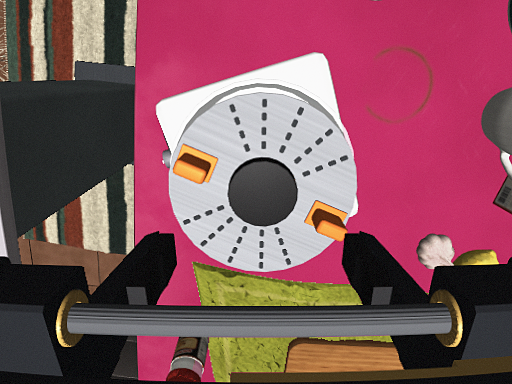

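The wrist view shows the lugs at (195,165) and (327,221) with the hub between at (263,191), and the fingers have room on either side. I'll centre on the axis, descend beside the lugs, and check the force.

```bash
python3 -m handwheel '[[0.32,-0.18,-1.5,0],[0,0,-2.5,0],[0,0,-2.5,0],[0,0,-1.5,0],[0,0,-1.1,0],[0,0,0,0],[0,0,0,0]]'
cat > chk.py <<'E'
from h import *
# exit 1 if the disc has dropped or the wrist feels a firm torque
c=cam("top"); im,d=vision.get_image("top"); v,u=np.nonzero(d>0); P=dep(c,np.c_[u,v],d[v,u])
r=np.hypot(P[:,0]-.5025,P[:,1]-.0995); a=cv2.cvtColor(im,cv2.COLOR_BGR2HSV)[v,u]
k=(r>.06)&(r<.074)&(P[:,2]>.10)&(P[:,2]<.146)&(a[:,1]<60); z=np.median(P[k,2]) if k.sum()>20 else 0
s=env.read_state(); tz=s["wrist_torque"]
print("plate z %.4f n%d"%(z,k.sum()),"yaw",s["tcp_rot"][2].round(1),"F",s["ft_force"].round(1),"M",tz.round(3),"pos",s["tool_pos"].round(4))
raise SystemExit(1 if (z<.134 and k.sum()>20) or abs(tz[2])>.3 or abs(s["ft_force"]).max()>5 else 0)
E
python3 chk.py; python3 chk.py
```

```text
t: 3.05
tool_pos: [0.5027, 0.0999, 0.1484]
tcp_rot: [179.9, 0.0, 97.3]
ft_force: [0.2, 0.0, -0.6]
grip_width: 1.002
finger_force: 0.0
plate z 0.1404 n139 yaw 97.3 F [ 0.2 -0.1 -0.5] M [-0.075  0.036  0.026] pos [0.5029 0.0998 0.1486]
plate z 0.1414 n134 yaw 97.3 F [-0.5 -0.3 -0.5] M [-0.02   0.084  0.031] pos [0.503  0.0996 0.1487]
```

```bash
python3 -m handwheel '[[0,0,-0.2,-0.03],[0,0,0,-0.03],[0,0,0,-0.03],[0,0,0,0]]' >/dev/null && python3 chk.py && python3 -m handwheel '[[0,0,0,-0.03],[0,0,0,-0.03],[0,0,0,-0.03],[0,0,0,0]]' >/dev/null && python3 chk.py && python3 -m handwheel '[[0,0,0,-0.03],[0,0,0,-0.03],[0,0,0,-0.03],[0,0,0,0]]' >/dev/null && python3 chk.py && python3 -m handwheel '[[0,0,0,-0.03],[0,0,0,-0.03],[0,0,0,-0.03],[0,0,0,0]]' >/dev/null && python3 chk.py
```

```text
plate z 0.1411 n135 yaw 92.1 F [ 0.  -0.2  0.8] M [-0.089  0.147  0.037] pos [0.5027 0.0993 0.1458]
plate z 0.1406 n143 yaw 86.9 F [-0.7 -0.3 -0.3] M [-0.066  0.101  0.055] pos [0.5027 0.0995 0.1457]
plate z 0.1403 n139 yaw 81.8 F [-0.   0.3  0.2] M [-0.078  0.048 -0.002] pos [0.5027 0.0994 0.1457]
plate z 0.1402 n142 yaw 76.6 F [ 0.1 -1.2  0.4] M [-0.085  0.052 -0.083] pos [0.5026 0.0994 0.1457]
```

```bash
cat > t.py <<'E'
s=open('chk.py').read()
s=s.replace("s=env.read","o=(r<.08)&(P[:,2]>.135)&(P[:,2]<.175)&(a[:,1]>150)&(a[:,0]>3)&(a[:,0]<23); Q=P[o,:2]-[.5025,.0995]; th=np.angle(np.mean(np.exp(2j*np.arctan2(Q[:,1],Q[:,0]))),deg=True)/2\nprint('lug line %.1f n%d'%(th,o.sum()),end=' ')\ns=env.read",1)
open('chk.py','w').write(s)
E
python3 t.py
python3 chk.py && python3 -m handwheel '[[0,0,0,-0.03],[0,0,0,-0.03],[0,0,0,-0.03],[0,0,0,0]]' >/dev/null && python3 chk.py && python3 -m handwheel '[[0,0,0,-0.03],[0,0,0,-0.03],[0,0,0,-0.03],[0,0,0,0]]' >/dev/null && python3 chk.py && python3 -m handwheel '[[0,0,0,-0.03],[0,0,0,-0.03],[0,0,0,-0.03],[0,0,0,0]]' >/dev/null && python3 chk.py
```

```text
lug line nan n0 plate z 0.1407 n136 yaw 76.7 F [-0.6  0.2  0.2] M [-0.035  0.138  0.005] pos [0.5026 0.0994 0.1458]
lug line nan n0 plate z 0.1404 n137 yaw 71.5 F [0.3 0.3 0. ] M [-0.066  0.081  0.057] pos [0.5026 0.0994 0.1458]
lug line nan n0 plate z 0.1407 n136 yaw 66.3 F [-0.   0.5 -0.8] M [-0.045  0.133 -0.024] pos [0.5026 0.0994 0.1458]
lug line nan n0 plate z 0.1391 n127 yaw 61.2 F [0.9 0.  0.5] M [-0.073  0.098 -0.025] pos [0.5026 0.0994 0.1457]
  return _methods._mean(a, axis=axis, dtype=dtype,
  ret = ret.dtype.type(ret / rcount)
  return _methods._mean(a, axis=axis, dtype=dtype,
  ret = ret.dtype.type(ret / rcount)
  return _methods._mean(a, axis=axis, dtype=dtype,
  ret = ret.dtype.type(ret / rcount)
  return _methods._mean(a, axis=axis, dtype=dtype,
  ret = ret.dtype.type(ret / rcount)
```

```bash
sed -i 's/^o=.*$//' chk.py; sed -i '/lug line/d' chk.py
python3 - <<'E'
from h import *
a,_=vision.get_image("wrist"); b,_=vision.get_image("scene"); t,_=vision.get_image("top")
cv2.imwrite("pics/w2.png",np.hstack([cv2.resize(a,(440,330)),np.vstack([cv2.resize(x,(330,165)) for x in (b[140:260,200:440],t[150:270,160:400])])]))
E
grep -n "s=env" chk.py
```

```text
7:s=env.read_state(); tz=s["wrist_torque"]
```

View pics/w2.png

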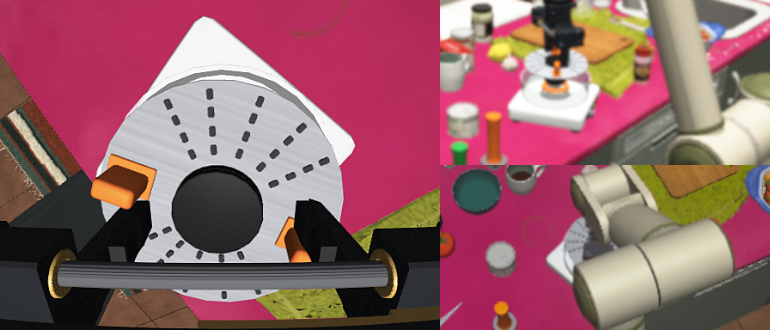

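```bash
python3 look.py w3 | grep -v "zmax -\|0.2\|zmax 0.1[0-4]"; python3 look.py w3b | tail -1
```

```text
[105, 208, 52, 35, 1134] zmax 0.1652 top rect mm [461.4 146.2] [11.8 23.5] 41.6
[0.5026 0.0994 0.1457] [180.    0.   61.2] [0.34 0.07 1.61] [-0.04   0.07  -0.023]
[0.5026 0.0994 0.1457] [180.    0.   61.2] [-0.51  0.29  0.26] [-0.057  0.082  0.011]
```

```bash
python3 look.py w3 | grep "zmax 0.1"
python3 - <<'E'
from h import *
c=cam("wrist"); im,d=vision.get_image("wrist"); v,u=np.nonzero(d>0); P=dep(c,np.c_[u,v],d[v,u]); a=cv2.cvtColor(im,cv2.COLOR_BGR2HSV)[v,u]
r=np.hypot(P[:,0]-.5025,P[:,1]-.0995)
for n,k in (("plate",(r<.075)&(r>.035)&(a[:,1]<60)&(abs(P[:,2]-.135)<.012)),("hub",(r<.025)&(abs(P[:,2]-.145)<.015))):
    Q=P[k]; A=np.c_[Q[:,:2]-[.5025,.0995],np.ones(len(Q))]; s=np.linalg.lstsq(A,Q[:,2],rcond=None)[0]; print(n,k.sum(),"slope deg",np.degrees(s[:2]).round(2),"z",s[2].round(4))
E
```

```text
[125, 179, 57, 54, 835] zmax 0.1406 top rect mm [462.4 145.2] [22.2 30. ] 41.3
[105, 208, 52, 36, 1141] zmax 0.1651 top rect mm [461.4 146.1] [12.  23.3] 41.4
[320, 253, 23, 36, 317] zmax 0.1472 top rect mm [530.7  67.8] [22.9  6.8] 47.0
plate 28355 slope deg [ 3.05 -2.49] z 0.1403
hub 6457 slope deg [ 2.94 -2.48] z 0.1502
```

```bash
cat > tilt.py <<'E'
from h import *
c=cam("wrist"); im,d=vision.get_image("wrist"); v,u=np.nonzero(d>0); P=dep(c,np.c_[u,v],d[v,u]); a=cv2.cvtColor(im,cv2.COLOR_BGR2HSV)[v,u]
r=np.hypot(P[:,0]-.5025,P[:,1]-.0995)
k=(r<.075)&(r>.035)&(a[:,1]<60)&(abs(P[:,2]-.132)<.016)
Q=P[k]; A=np.c_[Q[:,:2]-[.5025,.0995],np.ones(len(Q))]; s=np.linalg.lstsq(A,Q[:,2],rcond=None)[0]; print("plate slope",np.degrees(s[:2]).round(2),"z",s[2].round(4),end=" ")
o=(r<.085)&(P[:,2]>s[2]+.018)&(P[:,2]<.18)&(a[:,1]>140)&(a[:,0]>3)&(a[:,0]<23)&(P[:,0]<.5)
if o.sum()>40:
    w=cv2.minAreaRect((P[o,:2]*1000).astype(np.float32)); print("lug",np.round(w[0],1),np.round(w[1],1),round(w[2],1),"ang",np.degrees(np.arctan2(w[0][1]-99.5,w[0][0]-502.5)).round(1),end=" ")
t=env.read_state(); print("yaw",t["tcp_rot"][2].round(1),"F",t["ft_force"].round(1),"Mz",t["wrist_torque"][2].round(3))
raise SystemExit(1 if s[2]<.134 or abs(t["wrist_torque"][2])>.3 or abs(t["ft_force"]).max()>5 else 0)
E
python3 tilt.py; python3 -m handwheel '[[0,0,0,0.03],[0,0,0,0.03],[0,0,0,0],[0,0,0,0]]' >/dev/null; python3 tilt.py; python3 tilt.py
```

```text
plate slope [ 3.04 -2.5 ] z 0.1403 lug [464.1 137.3] [19.1 42.7] 15.3 ang 135.4 yaw 61.2 F [0.6 0.7 0.4] Mz -0.019
plate slope [ 3.04 -2.5 ] z 0.1403 lug [463.7 135.3] [19.7 45.8] 11.5 ang 137.4 yaw 64.6 F [-0.3 -0.7  0.6] Mz 0.012
plate slope [ 3.04 -2.52] z 0.1403 lug [463.7 136. ] [19.4 44.4] 11.8 ang 136.8 yaw 64.6 F [-0.1 -0.3 -0.3] Mz 0.011
```

The disc now sits tilted by about 4°, and stays so when eased, so one slot has probably started over a key. I'll continue gently in small steps.

```bash
python3 -m handwheel '[[0,0,0,-0.03],[0,0,0,-0.03],[0,0,0,-0.02],[0,0,0,0]]' >/dev/null; python3 tilt.py && python3 -m handwheel '[[0,0,0,-0.02],[0,0,0,0]]' >/dev/null; python3 tilt.py && python3 -m handwheel '[[0,0,0,-0.02],[0,0,0,0]]' >/dev/null; python3 tilt.py && python3 -m handwheel '[[0,0,0,-0.02],[0,0,0,0]]' >/dev/null; python3 tilt.py
```

```text
plate slope [ 3.44 -5.45] z 0.1397 lug [466.2 139.4] [19.2 46.3] 9.4 ang 132.3 yaw 60.0 F [-0.2  0.6 -1.1] Mz 0.004
plate slope [-0.06 -0.04] z 0.1265 lug [471.9 136.6] [45.5 20.7] 83.4 ang 129.5 yaw 58.9 F [ 1.1 -0.6 -0.1] Mz 0.026
plate slope [-0.05 -0.04] z 0.1265 lug [472.1 137.2] [44.5 20.8] 86.3 ang 128.9 yaw 58.9 F [ 0.5 -0.6 -0. ] Mz -0.005
plate slope [-0.04 -0.04] z 0.1265 lug [472.3 137.4] [44.4 20.5] 87.3 ang 128.5 yaw 58.9 F [-0.9  0.   0.2] Mz -0.007
```

The disc dropped level onto the splines (plate at 126 mm) with almost no force. I'll back off, rise and go above the pusher.

```bash
python3 -m handwheel '[[0,0,0,0.04],[0,0,0,0.04],[0,0,0,0],[0,0,2,0],[0,0,4,0],[0,0,4,0],[-0.8,3.4,0,0],[-0.8,3.4,0,0],[-0.8,3.4,0,0],[-0.8,3.4,0,0],[-0.8,3.4,0,0],[-0.8,3.4,0,0],[-0.8,3.4,0,0],[-0.8,3.4,0,0],[0,0,0,0],[0,0,0,0]]'
python3 - <<'E'
from h import *
c=cam("wrist"); im,d=vision.get_image("wrist"); cv2.imwrite("pics/w4.png",im)
v,u=np.nonzero(d>0); P=dep(c,np.c_[u,v],d[v,u]); a=cv2.cvtColor(im,cv2.COLOR_BGR2HSV)[v,u]
r=np.hypot(P[:,0]-.44,P[:,1]-.376)
o=(r<.05)&(a[:,1]>140)&(a[:,0]>3)&(a[:,0]<23)
for lo,hi in((.11,.119),(.119,.13),(.03,.06),(.06,.1)):
    Q=P[o&(P[:,2]>lo)&(P[:,2]<hi)]
    if len(Q)>20: print(lo,len(Q),np.median(Q,0).round(4),(Q.max(0)+Q.min(0)).round(4)/2,Q.max(0)-Q.min(0))
k=(r<.05)&(a[:,1]<80)&(P[:,2]>.006)&(P[:,2]<.018); Q=(P[k,:2]*1000).astype(np.float32)
print("foot",k.sum(),cv2.minEnclosingCircle(Q) if k.sum() else 0, cv2.fitEllipse(cv2.convexHull(Q)) if k.sum()>50 else 0)
E
```

```text
t: 9.65
tool_pos: [0.4384, 0.3716, 0.2455]
tcp_rot: [-180.0, 0.0, 63.5]
ft_force: [-0.2, -0.6, 0.1]
grip_width: 0.999
finger_force: 0.0
0.11 40 [0.4515 0.3922 0.1164] [0.4482  0.3864  0.11595] [0.02361888 0.01626895 0.00592281]
0.119 445 [0.4431 0.371  0.1244] [0.44355 0.3782  0.1228 ] [0.03281282 0.03298991 0.00745363]
0.03 114 [0.4491 0.3895 0.0449] [0.4448  0.3846  0.04485] [0.02457833 0.01447838 0.02948542]
0.06 171 [0.4491 0.3899 0.0793] [0.4454 0.3841 0.0796] [0.02323959 0.01530798 0.03886823]
foot 816 ((443.83184814453125, 377.85980224609375), 29.57897186279297) ((443.6809997558594, 378.0596923828125), (57.97553253173828, 58.307010650634766), 31.355615615844727)
```

View pics/w4.png

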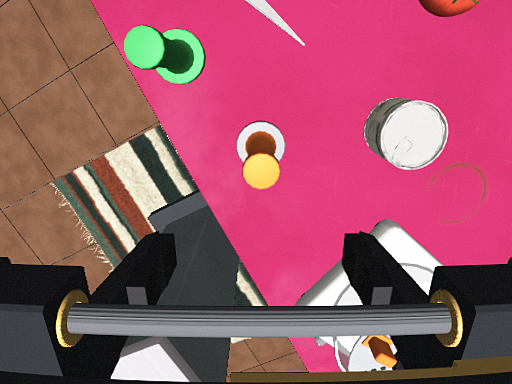

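The wrist view shows the orange pusher (knob at (262,171), foot at (261,145)), the green one apart at (165,52), and the tin at (405,135). I'll descend on the orange handle and close.

```bash
python3 -m handwheel '[[0.53,0.64,0,0],[0,0,-3,0],[0,0,-3,0],[0,0,-3,0],[0,0,-3,0],[0,0,-3,0],[0,0,-2.7,0],[0,0,0,0],[0,0,0,0]]' && python3 -m handwheel '[[0,0,0,0],[0,0,0,0],[0,0,0,0],[0,0,0,0],[0,0,0,0],[0,0,0,0],[0,0,0,0],[0,0,0,0]]' 2.0
```

```text
t: 10.6
tool_pos: [0.4448, 0.3776, 0.0694]
tcp_rot: [180.0, -0.0, 63.4]
ft_force: [0.9, 0.3, 0.1]
grip_width: 0.996
finger_force: 0.0
t: 11.4
tool_pos: [0.4439, 0.3778, 0.0687]
tcp_rot: [-180.0, 0.0, 63.5]
ft_force: [-0.2, -0.8, -1.3]
grip_width: 0.31
finger_force: 30.0
```

```bash
python3 -m handwheel '[[0,0,1,0],[0,0,3,0],[0,0,4,0],[0,0,4,0],[0,0,4,0],[0,0,2,0],[0.73,-3.48,0,0],[0.73,-3.48,0,0],[0.73,-3.48,0,0],[0.73,-3.48,0,0],[0.73,-3.48,0,0],[0.73,-3.48,0,0],[0.73,-3.48,0,0],[0.73,-3.48,0,0],[0,0,0,0],[0,0,0,0],[0,0,0,0]]'
python3 - <<'E'
from h import *
c=cam("wrist"); im,d=vision.get_image("wrist"); b,_=vision.get_image("scene")
v,u=np.nonzero(d>0); P=dep(c,np.c_[u,v],d[v,u]); a=cv2.cvtColor(im,cv2.COLOR_BGR2HSV)[v,u]
r=np.hypot(P[:,0]-.5025,P[:,1]-.0995)
k=(a[:,1]<80)&(a[:,2]>70)&(r<.085)&(abs(P[:,2]-.126)<.008); print("plate",np.median(P[k,2]))
print("circle",cv2.minEnclosingCircle((P[k,:2]*1000).astype(np.float32)))
o=(r<.085)&(P[:,2]>.146)&(P[:,2]<.162)&(a[:,1]>140)&(a[:,0]>3)&(a[:,0]<23)
for s in(1,-1):
    q=P[o&(s*(P[:,0]-.5)>.01)]
    if len(q)>30: print("lug",len(q),cv2.minAreaRect((q[:,:2]*1000).astype(np.float32)))
k=(a[:,1]<80)&(r<.06)&(P[:,2]>.17)&(P[:,2]<.21); q=P[k]; print("foot",k.sum(),q.mean(0) if len(q) else 0, cv2.fitEllipse(cv2.convexHull((q[:,:2]*1000).astype(np.float32))) if len(q)>30 else 0, np.percentile(q[:,2],[2,50,98]) if len(q) else 0)
cv2.imwrite("pics/w5.png",np.hstack([cv2.resize(im,(440,330)),cv2.resize(b[140:260,200:320],(330,330))]))
E
```

```text
t: 13.1
tool_pos: [0.5021, 0.1002, 0.249]
tcp_rot: [-180.0, -0.0, 63.5]
ft_force: [-0.1, 0.2, -0.5]
grip_width: 0.31
finger_force: 30.0
plate 0.12623442642320387
circle ((502.58502197265625, 98.05079650878906), 77.77790832519531)
lug 403 ((532.414794921875, 49.38995361328125), (11.874094009399414, 23.83244514465332), 32.73520278930664)
lug 408 ((472.6677551269531, 148.03126525878906), (12.273689270019531, 23.352643966674805), 33.292236328125)
foot 2718 [0.50612476 0.10930457 0.19272435] ((501.9336242675781, 100.3097152709961), (58.79161834716797, 59.370914459228516), 69.11846923828125) [0.18551421 0.19312637 0.19454856]
```

View pics/w5.png

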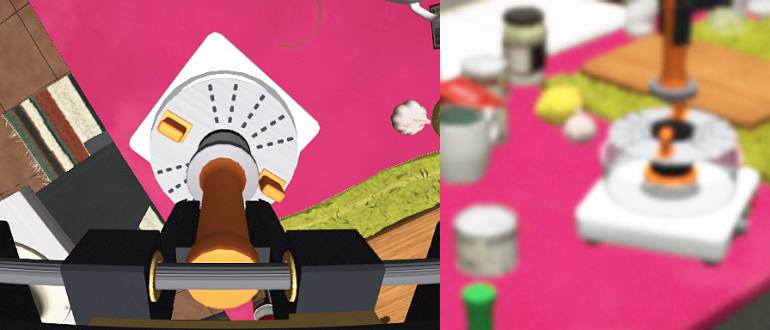

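The foot hangs upright, 1.7 mm off the hub centre. I'll correct that and descend to just above the hub.

```bash
python3 -m handwheel '[[0.06,-0.16,0,0],[0,0,-2,0],[0,0,-1.5,0],[0,0,-0.5,0],[0,0,0,0],[0,0,0,0]]' && python3 -m handwheel '[[0,0,-0.2,0],[0,0,-0.2,0],[0,0,0,0],[0,0,0,0]]' | grep -v rot && python3 -m handwheel '[[0,0,-0.1,0],[0,0,-0.1,0],[0,0,0,0],[0,0,0,0]]' | grep -v rot && python3 -m handwheel '[[0,0,-0.1,0],[0,0,-0.1,0],[0,0,0,0],[0,0,0,0]]' | grep -v rot
```

```text
t: 13.8
tool_pos: [0.5033, 0.098, 0.2094]
tcp_rot: [179.9, -0.0, 63.5]
ft_force: [0.6, -0.4, -0.8]
grip_width: 0.308
finger_force: 30.0
t: 14.2
tool_pos: [0.503, 0.0978, 0.2048]
ft_force: [-0.7, 1.2, -1.5]
grip_width: 0.311
finger_force: 30.0
t: 14.6
tool_pos: [0.5032, 0.0978, 0.2034]
ft_force: [-0.7, 0.6, 5.8]
grip_width: 0.313
finger_force: 30.0
t: 15.0
tool_pos: [0.5032, 0.0978, 0.2015]
ft_force: [-1.8, 0.8, 6.3]
grip_width: 0.307
finger_force: 30.0
```

```bash
python3 -m handwheel '[[0,0,-0.1,0],[0,0,-0.1,0],[0,0,0,0],[0,0,0,0]]' | grep "pos\|ft" && python3 -m handwheel '[[0,0,-0.1,0],[0,0,-0.1,0],[0,0,0,0],[0,0,0,0]]' | grep "pos\|ft" && python3 -m handwheel '[[0,0,-0.1,0],[0,0,0,0],[0,0,0,0]]' | grep "pos\|ft" && python3 -m handwheel '[[0,0,-0.1,0],[0,0,0,0],[0,0,0,0]]' | grep "pos\|ft"
```

```text
tool_pos: [0.5032, 0.0978, 0.1996]
ft_force: [-2.1, -0.2, 6.5]
tool_pos: [0.5032, 0.0978, 0.1976]
ft_force: [-2.3, 0.8, 7.6]
tool_pos: [0.5032, 0.0978, 0.1967]
ft_force: [-1.8, 1.1, 8.1]
tool_pos: [0.5033, 0.0979, 0.1964]
ft_force: [-3.8, 0.7, 13.5]
```

Force is rising at the stop. One or two more small steps will confirm it has bottomed out.

```bash
python3 -m handwheel '[[0,0,-0.1,0],[0,0,0,0],[0,0,0,0]]' | grep "pos\|ft" && python3 -m handwheel '[[0,0,-0.05,0],[0,0,0,0],[0,0,0,0]]' | grep "pos\|ft"
python3 - <<'E'
from h import *
c=cam("wrist"); im,d=vision.get_image("wrist"); v,u=np.nonzero(d>0); P=dep(c,np.c_[u,v],d[v,u]); a=cv2.cvtColor(im,cv2.COLOR_BGR2HSV)[v,u]
r=np.hypot(P[:,0]-.5025,P[:,1]-.0987)
k=(a[:,1]<60)&(a[:,2]>70)&(r<.075)&(r>.036)&(abs(P[:,2]-.122)<.009); Q=P[k]
s=np.linalg.lstsq(np.c_[Q[:,:2]-[.5025,.0987],np.ones(len(Q))],Q[:,2],rcond=None)[0]; print("plate",k.sum(),np.degrees(s[:2]),s[2])
E
```

```text
tool_pos: [0.5035, 0.0979, 0.1963]
ft_force: [-4.6, 0.3, 20.6]
tool_pos: [0.5036, 0.0979, 0.1963]
ft_force: [-6.5, 1.1, 24.3]
plate 15034 [-0.16311682  0.05666424] 0.1187643935510127
```

```bash
python3 -m handwheel '[[0,0,0.2,0],[0,0,0.5,0],[0,0,1,0],[0,0,2,0],[0,0,2,0],[0,0,0,0],[-0.74,3.5,0,0],[-0.74,3.5,0,0],[-0.74,3.5,0,0],[-0.74,3.5,0,0],[-0.74,3.5,0,0],[-0.74,3.5,0,0],[-0.74,3.5,0,0],[-0.74,3.5,0,0],[0,0,0,0],[0,0,0,0]]'
python3 - <<'E'
from h import *
c=cam("top"); im,d=vision.get_image("top"); v,u=np.nonzero(d>0); P=dep(c,np.c_[u,v],d[v,u]); a=cv2.cvtColor(im,cv2.COLOR_BGR2HSV)[v,u]
r=np.hypot(P[:,0]-.5025,P[:,1]-.0987)
k=(a[:,1]<60)&(r<.075)&(r>.035)&(abs(P[:,2]-.122)<.012); print("plate",k.sum(),np.median(P[k,2]))
c=cam("wrist"); im,d=vision.get_image("wrist"); v,u=np.nonzero(d>0); P=dep(c,np.c_[u,v],d[v,u]); a=cv2.cvtColor(im,cv2.COLOR_BGR2HSV)[v,u]
p=env.read_state()["tool_pos"]; k=(a[:,1]<80)&(np.hypot(*(P[:,:2]-p[:2]).T)<.06)&(abs(P[:,2]-(p[2]-.057))<.012); q=P[k]
print("foot",k.sum(),cv2.fitEllipse(cv2.convexHull((q[:,:2]*1000).astype(np.float32))),np.percentile(q[:,2],[5,50,95]))
A=np.c_[q[:,:2]-p[:2],np.ones(len(q))]; print(np.degrees(np.linalg.lstsq(A,q[:,2],rcond=None)[0]))
E
```

```text
t: 18.65
tool_pos: [0.4433, 0.378, 0.2491]
tcp_rot: [-180.0, 0.1, 63.5]
ft_force: [-0.1, -0.3, -1.5]
grip_width: 0.312
finger_force: 30.0
plate 940 0.1189332806672827
foot 2618 ((443.6263122558594, 377.1462097167969), (58.75653076171875, 59.38960647583008), 168.2382049560547) [0.19129346 0.1934593  0.19459065]
[-1.00360426 -1.05573915 11.08742303]
```

```bash
python3 -m handwheel '[[0,0,-3,0],[0,0,-4,0],[0,0,-4,0],[0,0,-3.5,0],[0,0,-2,0],[0,0,-1,0],[0,0,0,0],[0,0,0,0]]' | grep "pos\|ft" && python3 -m handwheel '[[0,0,-0.15,0],[0,0,-0.1,0],[0,0,0,0],[0,0,0,0]]' | grep "pos\|ft" && python3 -m handwheel '[[0,0,-0.1,0],[0,0,0,0],[0,0,0,0]]' | grep "pos\|ft"
```

```text
tool_pos: [0.4445, 0.3777, 0.0763]
ft_force: [0.0, 0.1, 0.2]
tool_pos: [0.4438, 0.3779, 0.073]
ft_force: [0.3, -0.0, -1.7]
tool_pos: [0.4437, 0.3778, 0.0717]
ft_force: [0.3, 0.3, -2.2]
```

```bash
python3 -m handwheel '[[0,0,-0.1,0],[0,0,-0.1,0],[0,0,0,0],[0,0,0,0]]' | grep "pos\|ft" && python3 -m handwheel '[[0,0,-0.05,0],[0,0,0,0],[0,0,0,0]]' | grep "pos\|ft"
```

```text
tool_pos: [0.4437, 0.3778, 0.0697]
ft_force: [0.4, -0.3, -1.8]
tool_pos: [0.4438, 0.3778, 0.0692]
ft_force: [1.1, 0.4, -1.5]
```

```bash
python3 -m handwheel '[[0,0,-0.05,0],[0,0,-0.05,0],[0,0,0,0],[0,0,0,0]]' | grep "pos\|ft" ; python3 -m handwheel '[[0,0,-0.05,0],[0,0,0,0],[0,0,0,0]]' | grep "pos\|ft"
```

```text
tool_pos: [0.4438, 0.3779, 0.0686]
ft_force: [-2.2, -1.2, 4.0]
tool_pos: [0.4438, 0.3779, 0.0686]
ft_force: [-2.4, -1.4, 9.1]
```

The foot is on the worktop. I'll ease up a touch, open, and rise straight.

```bash
python3 -m handwheel '[[0,0,0.05,0],[0,0,0,0]]' | grep "pos\|ft"; python3 -m handwheel '[[0,0,0,0],[0,0,0,0],[0,0,0,0],[0,0,0,0],[0,0,0,0],[0,0,0,0],[0,0,0,0],[0,0,0,0]]' 8.8 | grep "pos\|ft\|width"; python3 -m handwheel '[[0,0,1,0],[0,0,3,0],[0,0,4,0],[0,0,4,0],[0,0,4,0],[0,0,4,0],[0,0,0,0],[0,0,0,0],[0,0,0,0]]'
python3 - <<'E'
from h import *
ims=[vision.get_image(n)[0] for n in("scene","top","wrist")]
cv2.imwrite("pics/end.png",np.hstack([np.vstack([cv2.resize(x,(360,270)) for x in (ims[0][140:320,180:420],ims[1][140:320,150:390])]),cv2.resize(ims[2],(430,540))]))
E
```

```text
tool_pos: [0.4438, 0.3779, 0.0686]
ft_force: [-1.4, -0.9, 5.7]
tool_pos: [0.4438, 0.3778, 0.0682]
ft_force: [-0.1, 0.6, -0.8]
grip_width: 0.991
t: 23.55
tool_pos: [0.4433, 0.3775, 0.2671]
tcp_rot: [-179.9, 0.1, 63.5]
ft_force: [0.2, -1.2, -0.3]
grip_width: 0.996
finger_force: 0.0
```

View pics/end.png

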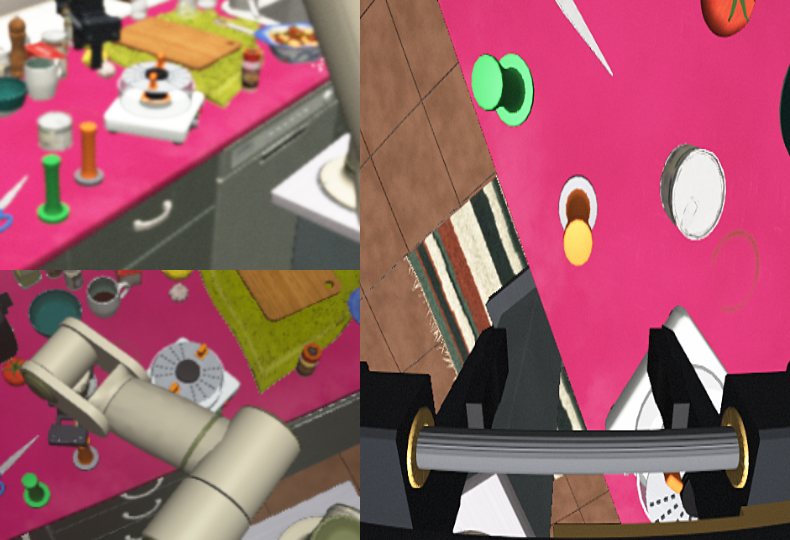

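The composite shows the pusher upright at (89,155) in the scene part, the disc level and low in the bowl at (155,80), and the tin, jar, mug and green look-alike where they were.

```bash
python3 -c "
from plant import env
print(env.hand_in())"
```

```text
the job is handed in; nothing more can be done
None
```

The job is done and handed in after about 24 s: the disc dropped onto the splines under light turning, the pusher pressed the collar down to its stop (about 8 mm, peak about 24 N), and the pusher stands upright where it started, with the tin, jar and mug untouched.

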